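# Load a medal blank under the spring clip of a marking fixture

### The job

Load the round medal blank into the marking fixture for engraving. With one fingertip press the spring clip's long thumb bar down and hold it so that the jaw stands open; meanwhile push the blank along the channel with the other fingertip, under the raised jaw and fully home against both dowel pins. Keep the jaw clear of the blank until it is home, then let the clip down so that its jaw clamps the blank there, and withdraw. Only press and push: never lift the blank, keep it flat in the channel, and leave the scriber, jar, plaster disc and hammer round the fixture where they are.

Things in the scene. Friction and masses are not known exactly. Their poses are not given: they have to be found in the camera images.
- fixture: Marking fixture, fixed to the bench: grey base plate 162 mm long (x -122 to 40) with a straight channel, two dowel pins at its far end and a sprung clip along its near side. Origin on the bench below the seat; x = along the channel, the push direction (to the robot's left, give or take 0.4 rad), y = across, towards the thumb bar and the robot, z up. All mm figures in these notes are in this frame.
- channel_mouth (a point): Mouth of the channel (the end away from the pins), x = -119, y = 0, z = 20 mm. The blank slides on two lands (tops z = 20, |y| 17 to 28.4, to x = 38) between low fences (inner faces |y| = 28.4, tops z = 23.5). Between the lands a finger slot 34 mm wide (|y| < 17), floor z = 10, runs the whole length, open at the mouth: a fingertip can reach below the blank.
- seat (a point): Where the centre of the blank's underside lies when it is home against both pins: fixture x = 0, y = 0, z = 20 mm. Axes as the fixture's.
- clip_side_pin (a point): Top of the dowel pin on the clip side, 6 mm diameter, at x = 23.4, y = 19.6, z = 28 mm; it stands 8 mm above the land.
- far_side_pin (a point): Top of the other dowel pin, 6 mm diameter, at x = 23.4, y = -19.6, z = 28 mm; the two pins form a V that centres the blank.
- hinge_line (a point): Point on the clip's hinge line, which is parallel to fixture x at y = 38, z = 28 mm, between two lugs at x = -109 and 19.5 (y 34 to 42, tops z = 32 mm).
- spring_clip (a joint): Angle of the spring clip about its hinge line, rad: 0 = at rest, jaw down 1 mm above the land; grows as the thumb bar is pressed down; 0.5 = fully open, bar on its bump stops. Resting on the blank it reads about 0.19. From 0.30 up the jaw clears the blank by 2 mm, from 0.45 by 4 mm. A spring always closes it: pressing on the middle of the bar takes about 4 N at first, 9 N fully down.
- bar_mid (a point): Middle of the top (at rest x = -63, y = 64, z = 31 mm) of the clip's thumb bar, a steel plate 82 mm long (x -104 to -22), 27 mm wide, faced with slick white plastic (friction about 0.12) so that a pressing fingertip can run along it. At rest it slopes up outwards by 0.5 rad (y = 52, z = 24 to y = 76, z = 37 mm); fully pressed it is level, top z = 18 mm, y 48 to 76, about level with the blank's edge.
- jaw_pad (a point): Rubber-faced jaw of the clip, 26 mm long (x -13 to 13), above the clip-side land (y 17 to 23). This point: middle of the pad's underside, at rest y = 20, z = 21 mm. At rest it blocks the channel: the blank's edge meets it when the blank's centre is at about x = -34 mm.
- medal_blank: Round flat medal blank of plain bright metal with a slightly raised rim, 55 mm diameter, 5 mm thick, about 0.09 kg. It starts lying flat in the channel between mouth and jaw, centre at x = -58 to -46 mm. Origin: centre of its underside; z up.
- scriber_tool: Bystander: slim steel scriber, 118 mm long, 7 mm thick, lying on the bench. Origin: centre of its underside.
- jar: Bystander: small brown screw-top jar with a white lid, 35 mm diameter, 46 mm high, standing. Origin: centre of its underside.
- plaster_disc: Bystander: small white cast plaster disc, 23 mm diameter, 9 mm thick, lying on the bench. Origin: centre of its underside.
- hammer: Bystander: small chasing hammer with a wooden handle, 184 mm long, head 66 mm wide and 27 mm high, lying on the bench. Origin: centre of its underside.
There are look-alikes about, which are no part of the job. What is meant by the medal_blank is not black or orange, and is the smaller of those in its own colour.

How it is judged (in metres and radians):
On the way, in this order (a step that is already met when the one before it is completed fails the run):
1. the thumb bar is held down by a finger and the jaw stands open, with the blank not yet under it (value of joint spring_clip above 0.3 rad and contact force between the fingers and spring_clip above 1 N and x of medal_blank in the frame of fixture below -0.031 m), for 0.1 s.
2. the blank is home against the pins, within 3 mm, while a finger still holds the clip open (horizontal distance between medal_blank and seat below 0.003 m and value of joint spring_clip above 0.28 rad and contact force between the fingers and spring_clip above 1 N), for 0.1 s.
At the end, for the whole second after the job is handed in: The blank lies flat and still on the lands, its centre within 3 mm of the seat, and the sprung jaw alone presses on it with more than 1.5 N (clip angle 0.12 to 0.27 rad); scriber, jar, plaster disc and hammer are within 15 mm of where they were (horizontal distance between medal_blank and seat below 0.003 m and contact force between spring_clip and medal_blank above 1.5 N and value of joint spring_clip between 0.12 and 0.27 rad and z of medal_blank in the frame of fixture between 0.018 and 0.022 m and angle between medal_blank's own z axis and vertical below 0.06 rad and linear speed of medal_blank below 0.01 m/s and distance of each of scriber_tool, jar, plaster_disc, hammer from where it was at the start of the episode below 0.015 m); the robot touches nothing.
It fails at once if the blank is lifted more than 6 mm off the lands or tipped by more than 0.3 rad (z of medal_blank in the frame of fixture above 0.026 m or angle between medal_blank's own z axis and vertical above 0.3 rad).
It fails at once if the jaw bears on the blank with more than 1 N while the blank is under it but not yet home (more than 5 mm short) (x of medal_blank in the frame of fixture between -0.03 and -0.005 m and contact force between spring_clip and medal_blank above 1 N).
It fails at once if a bystander (scriber, jar, plaster disc or hammer) is moved more than 15 mm or picked up (distance of any of scriber_tool, jar, plaster_disc, hammer from where it was at the start of the episode above 0.015 m).
It also fails if it takes over 40 s, if anything falls off the work surface, if the arm or the gripper's body presses on something with over 40 N, if the wrist force passes 120 N, or if a joint passes its speed limit or range.

### The arm

A 7-joint arm with a two-finger parallel gripper is mounted at the origin on a cart in front of the work surface, level with it; the furniture and walls round the work are solid. World frame = base frame: x ahead of the robot, y to its left, z up, the work surface at z = 0. Lengths are in mm, angles in rad, forces in N, time in s.
With the tool pointing down it reaches from about 425 to 825 mm from the base axis. Payload 3.6 kg.
Tool frame: the origin (TCP) lies at the very end of the fingers, on their centre line; the grasp point (between the pads) lies arm.tcp_to_grasp behind it (arm.tcp_to_grasp is the distance from the TCP to the grasp point, in mm); z points along the fingers, y is the direction in which the jaws open and shut (so a half turn about z gives the same grasp; the last joint's range is limited). The gripper opens to 85 mm and grips with 20 to 120 N. Pads are 22 mm wide; open, the fingers measure 114 mm over their backs; the gripper's body (76 mm by 85 mm) begins 54 mm behind the grasp point. The pads swing forward as they close: fully open they stand 13 mm farther back than shut.
Start: joints at [-0.026, 0.615, -0.013, 1.423, 0.008, 1.103, -0.04], TCP at [649.971, 0.023, 231.297] pointing down, gripper open.
Joint ranges: [-3.12, 3.12], [-0.3, 2.06], [-1.34, 1.32], [0.26, 2.42], [-1.36, 4.5], [0.01, 1.98], [-2.84, 2.84]. Speed limits (rad/s): [2.79, 2.79, 3.14, 3.14, 3.14, 3.14, 3.14].

### API

Orientations are given as [roll, pitch, yaw] about the fixed x, y, z axes, in that order (R = Rz(yaw) Ry(pitch) Rx(roll)).
In Python, from workcell import status, eyes, arm, spotter gives the robot as it stands.
- The arm moves only by the tool send_rows, never from a script. Its argument "deltas" is a list of rows, each an object with "xyz": the shift along the tool's x, y, z in mm, a list of three; "spin": the turn about the tool's z in rad. A call has 1 to 8 rows; each row is the pose to reach, as a shift and turn from the pose measured when the call began, along the tool's axes at that moment; what a row does not reach only later rows make up. A row lasts 1/8 s, in which the tool goes at most 62.5 mm and 10.7 degrees, less where a joint would pass 70% of its speed; a pose out of reach is approached as far as the arm can. A call with a gripper value outside its range is refused whole. "jaw" is the opening, from 0 (shut) to 1 (fully open), set as the call begins (left out, the last holds). The fingers move at their own pace and stop on an object; "grip_force" is the grip in N (left out, the last holds). Time passes only in rows, so rows that repeat a pose let the fingers close. It gives the time, the measured TCP pose, the force and the opening at its end, in the units of the state.
- status.state(): the state, without advancing time (a new reading comes with each control period).
- eyes.capture(name): name is "scene" or "side" or "wrist"; returns the picture (420x560x3 uint8, red, green, blue); there is no depth.
- eyes.camera_model(name): a dict with "vertical_fov" (degrees; the focal length in pixels is half the picture's height over the tangent of half this angle, whatever the lens; pixels are square), "cx", "cy" (the principal point, pixels), "extrinsics" (4x4, takes a point from camera to world coordinates); the wrist camera has in their place "mount" (4x4, takes a point from camera to tool coordinates, whose origin is the TCP and whose axes are the flange's). Camera axes: x right, y down, z forward; pixel columns grow to the right and rows downward; lengths in mm; the calibration is good to about 2 mm. A picture is of the moment at which its call begins: read the wrist's pose just before it. camera_model takes no time and is no camera call.
- arm.hand_in(): hands the job in, once; it reports no verdict.
Trained networks look in the newest picture that a camera, given by its name, has taken for a name from the list of things; names that differ only in an ending like _2 or _b are one class to them, and where a whole thing is asked for, a point or a joint stands for the part that bears it (a point fixed in the world has none). Each returns a list of dicts, best first, with "score" (0 to 1); they miss things now and then, are a little off and sometimes report something else, mostly with a low value. They report only what shows in the picture. A call takes as long as a camera call. They do not tell look-alikes from the thing itself.
- spotter.trace(camera, thing): "region" (420x560 bool, what is visible of it) and "location" ([row, column] as shares, 0 to 1, of the picture: columns of its width, rows of its height, amid what is visible of it).
- spotter.spot_point(camera, thing): "location" ([row, column] as shares, 0 to 1, of the picture: columns of its width, rows of its height: a listed point, or the origin of a listed thing).
The state is a dict: "time_s": time; "q": joint angles; "dq": joint speeds; "joint_torque": joint torques, N m; "ee_pos": TCP position; "tcp_rot": TCP orientation; "contact_force": force on the tool from outside, world axes, zero at the start; "moment": the same for the moment, N m; "opening": finger opening in mm.
Only numpy, scipy, OpenCV 4.12 (cv2) and the standard library are available. Lean on these libraries where they do the work, as an engineer would, in place of code of your own. Each camera call takes 0.05 s, during which the arm holds its last target.

## Working session

There is one attempt and no reset: what is moved stays moved. The work goes in short steps, Python scripts to look and compute and a tool call to move; the robot and the scene stay as the last step left them, time stands still between calls to the robot, and variables do not carry over. Pictures are saved under pics/ and viewed, and the job is handed in when it is done.

Besides the shell and the picture viewer there is one more tool, called after "Emit:" by a JSON object that holds its "api" and its "payload", one argument or row to a line. send_rows: Moves the arm, as the interface text tells. Its arguments: {"type":"object","properties":{"deltas":{"type":"array","items":{"type":"object","properties":{"xyz":{"type":"array","items":{"type":"number"}},"spin":{"type":"number"}}}},"jaw":{"type":"number"},"grip_force":{"type":"number"}},"required":["deltas"]}

```bash
mkdir -p pics; ls; python3 - <<'E'
from workcell import status, eyes, arm, spotter
import cv2
s=status.state(); print(s); print(arm.tcp_to_grasp)
for n in ["scene","side","wrist"]:
    im=eyes.capture(n); cv2.imwrite(f"pics/{n}0.png",im[:,:,::-1]); print(n,eyes.camera_model(n))
E
```

```text
pics
{'time_s': 0.0, 'q': array([-0.0264887 ,  0.61592374, -0.01262871,  1.42489928,  0.00809664,
        1.10337506, -0.04039108]), 'dq': array([ 0.0005195 ,  0.00118117,  0.00043158,  0.00013932, -0.00154451,
        0.00032312, -0.00061135]), 'joint_torque': array([ 1.38264377e-04, -4.69217670e+01,  2.59523503e-01, -1.71036780e+01,
        1.00907375e-02,  9.80606623e-03,  4.10031795e-07]), 'ee_pos': array([6.49242779e+02, 9.79567003e-03, 2.30135027e+02]), 'tcp_rot': array([-3.13903732e+00,  2.63536105e-05,  1.57086906e+00]), 'contact_force': array([ 0.21221725,  0.99387547, -0.36422335]), 'moment': array([ 0.00798047, -0.01626691,  0.01547752]), 'opening': 85.4880305894071}
18.700000000000003
scene {'vertical_fov': 51.89857211455176, 'cx': 281.7946392772706, 'cy': 218.3925953448638, 'extrinsics': array([[-6.42296218e-01, -3.92898675e-01,  6.58092850e-01,
        -5.41950871e+00],
       [-7.66447347e-01,  3.25051595e-01, -5.53985492e-01,
         4.88323296e+02],
       [ 3.74603499e-03, -8.60216305e-01, -5.09915557e-01,
         5.00559253e+02],
       [ 0.00000000e+00,  0.00000
[... 245 characters left out ...]

       [ 1.22243959e-02, -5.16667074e-01,  8.56099117e-01,
        -8.16550394e+02],
       [ 1.53025712e-02, -8.55966162e-01, -5.16805342e-01,
         5.45716192e+02],
       [ 0.00000000e+00,  0.00000000e+00,  0.00000000e+00,
         1.00000000e+00]])}
wrist {'vertical_fov': 61.9784552176033, 'cx': 283.9438962895372, 'cy': 209.92511037416628, 'mount': array([[-5.52711210e-04, -9.63788079e-01, -2.66668769e-01,
         6.58747895e+01],
       [ 9.99999286e-01, -2.50131975e-04, -1.16862803e-03,
        -1.41851926e-01],
       [ 1.05960738e-03, -2.66669225e-01,  9.63787529e-01,
        -1.42204171e+02],
       [ 0.00000000e+00,  0.00000000e+00,  0.00000000e+00,
         1.00000000e+00]])}
```

View pics/scene0.png

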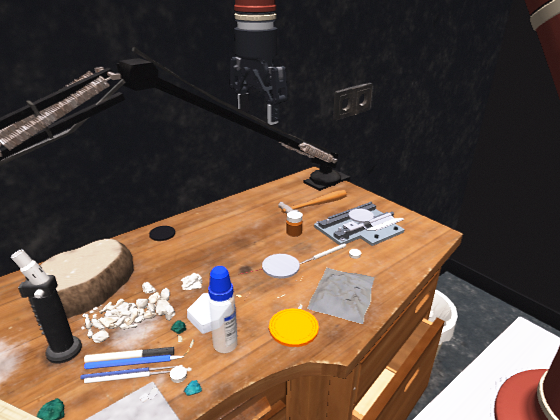

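View pics/side0.png

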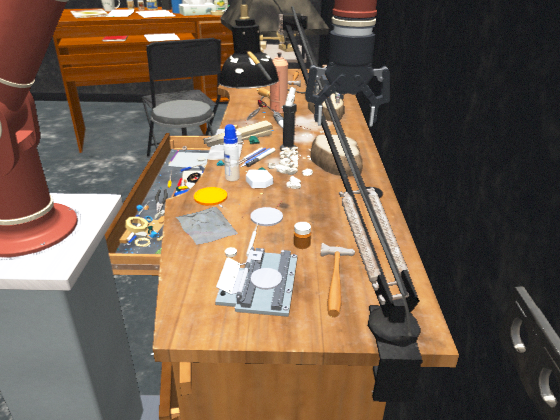

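View pics/wrist0.png

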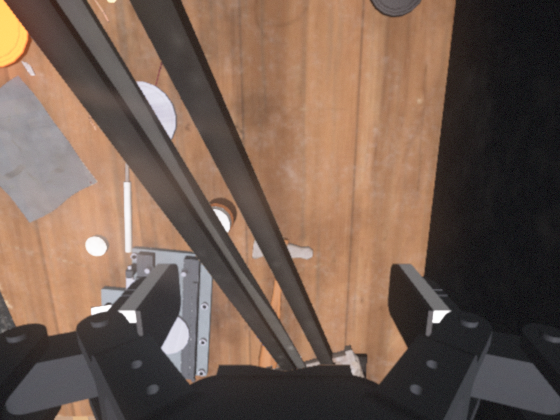

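```bash
cat > h.py <<'E'
import numpy as np, cv2
from scipy.spatial.transform import Rotation as R
from workcell import status, eyes, arm, spotter
def cam(n,st=None):
    m=eyes.camera_model(n); f=210/np.tan(np.radians(m['vertical_fov']/2))
    if 'extrinsics' in m: T=np.array(m['extrinsics'])
    else:
        T0=np.eye(4);T0[:3,:3]=R.from_euler('xyz',st['tcp_rot']).as_matrix();T0[:3,3]=st['ee_pos'];T=T0@np.array(m['mount'])
    return f,m['cx'],m['cy'],T
def plane(c,u,v,z):
    f,cx,cy,T=c; d=T[:3,:3]@np.array([(u-cx)/f,(v-cy)/f,1]); o=T[:3,3]; return o+d*(z-o[2])/d[2]
def proj(c,P):
    f,cx,cy,T=c; p=(np.atleast_2d(P)-T[:3,3])@T[:3,:3]; return np.c_[cx+f*p[:,0]/p[:,2],cy+f*p[:,1]/p[:,2]]
FX={'channel_mouth':(-119,0,20),'seat':(0,0,20),'clip_side_pin':(23.4,19.6,28),'far_side_pin':(23.4,-19.6,28),'hinge_line':(0,38,28),'bar_mid':(-63,64,31),'jaw_pad':(0,20,21)}
E
python3 - <<'E'
from h import *
for n in ['scene','side','wrist']:
    st=status.state(); eyes.capture(n); c=cam(n,st)
    for k in list(FX)+['medal_blank','scriber_tool','jar','plaster_disc','hammer']:
        for r in spotter.spot_point(n,k)[:3]:
            v,u=r['location'][0]*420,r['location'][1]*560
            z=FX.get(k,(0,0,20 if k=='medal_blank' else 0))[2]
            print(n,k,round(r['score'],2),np.round([u,v],1),np.round(plane(c,u,v,z),0)[:2])
E
```

```text
scene channel_mouth 0.71 [380.7 205.2] [ 515. -248.]
scene channel_mouth 0.56 [323.3 254. ] [461.  -9.]
scene seat 0.9 [342.1 222.4] [ 519. -123.]
scene clip_side_pin 0.81 [338.3 225.6] [507. -97.]
scene far_side_pin 0.96 [331.4 216.4] [ 542. -113.]
scene far_side_pin 0.62 [338.6 226.5] [504. -95.]
scene hinge_line 0.74 [353.3 227.7] [ 481. -115.]
scene bar_mid 0.64 [382.8 207.2] [ 494. -227.]
scene bar_mid 0.6 [384.  221.7] [ 453. -179.]
scene jaw_pad 0.72 [312.  206.9] [ 609. -119.]
scene jaw_pad 0.65 [347.7 227. ] [ 497. -117.]
scene jaw_pad 0.65 [353.2 254.1] [424. -52.]
scene medal_blank 0.89 [281.  266.6] [483.  79.]
scene medal_blank 0.77 [295.1 330. ] [347. 164.]
scene medal_blank 0.73 [363.8 218.2] [ 501. -173.]
scene scriber_tool 0.58 [312.9 207.1] [ 634. -146.]
scene scriber_tool 0.52 [321.7 254.7] [481. -26.]
scene jar 0.67 [294.9 233.4] [574. -37.]
scene plaster_disc 0.47 [353.4 255.1] [440. -73.]
scene hammer 0.68 [312.9 209.6] [ 625. -138.]
scene hammer 0.17 [381.8 207.3] [ 528. -272.]
side channel_mouth 0.93 [261.6 304.2] [ 508. -239.]
side seat 0.93 [270.6 260.7] [ 5
[... 848 characters left out ...]
8 253. ] [474. -71.]
wrist channel_mouth 0.77 [162.5 373.1] [ 503. -236.]
wrist seat 0.83 [167.9 289.2] [ 519. -124.]
wrist clip_side_pin 0.85 [146.2 266.3] [502. -92.]
wrist far_side_pin 0.96 [184.4 275.6] [ 542. -103.]
wrist hinge_line 0.83 [128.6 290.5] [ 479. -121.]
wrist hinge_line 0.42 [126.9 199.4] [490. -19.]
wrist jaw_pad 0.44 [169.7 279.8] [ 523. -112.]
wrist medal_blank 0.79 [168.1 331.9] [ 515. -179.]
wrist medal_blank 0.65 [143.8 117. ] [512.  62.]
wrist medal_blank 0.58 [125.9 201.2] [485. -22.]
wrist scriber_tool 0.97 [126.2 200.8] [476. -27.]
wrist jar 0.92 [217.7 212.1] [576. -40.]
wrist plaster_disc 0.93 [ 95.  242.4] [434. -76.]
wrist hammer 0.7 [271.3 301.7] [ 634. -151.]
```

```bash
python3 - <<'E'
from h import *
from scipy.optimize import least_squares
obs=[('scene','channel_mouth',380.7,205.2),('scene','seat',342.1,222.4),('scene','clip_side_pin',338.3,225.6),('scene','far_side_pin',331.4,216.4),
('side','channel_mouth',261.6,304.2),('side','seat',270.6,260.7),('side','far_side_pin',279.6,249.9),('side','bar_mid',228.5,274.9),('side','jaw_pad',258.9,259.1),('scene','bar_mid',384,221.7),('scene','jaw_pad',347.7,227),
('wrist','channel_mouth',162.5,373.1),('wrist','seat',167.9,289.2),('wrist','clip_side_pin',146.2,266.3),('wrist','far_side_pin',184.4,275.6)]
st=status.state(); C={n:cam(n,st) for n in ['scene','side','wrist']}
def w(p,P):
    c,s=np.cos(p[2]),np.sin(p[2]); return np.array([p[0]+c*P[0]-s*P[1],p[1]+s*P[0]+c*P[1],P[2]])
def res(p): return np.concatenate([proj(C[n],w(p,FX[k]))[0]-[u,v] for n,k,u,v in obs])
r=least_squares(res,[519,-122,1.5],loss='soft_l1'); print(r.x)
for o,e in zip(obs,r.fun.reshape(-1,2) if 0 else res(r.x).reshape(-1,2)): print(o[:2],e.round(1))
p=r.x
def ov(n,box,sc,fn):
    im=eyes.capture(n)[:,:,::-1]; x0,y0,x1,y1=box
    im=cv2.resize(im[y0:y1,x0:x1],None,fx=sc,fy=sc,interpolation=cv2.INTER_CUBIC)
    cv2.imwrite(fn+'_raw.png',im); 
    def pl(pts,col,closed=True):
        q=((proj(C[n],[w(p,P) for P in pts])-[x0-.5,y0-.5])*sc).astype(int); cv2.polylines(im,[q],closed,col,1)
    pl([(-122,-28.4,23.5),(40,-28.4,23.5)],(0,0,255),0);pl([(-122,28.4,23.5),(40,28.4,23.5)],(0,0,255),0)
    pl([(-122,-17,20),(40,-17,20)],(0,255,255),0);pl([(-122,17,20),(40,17,20)],(0,255,255),0)
    pl([(-104,52,24),(-22,52,24),(-22,76,37),(-104,76,37)],(0,255,0))
    a=np.linspace(0,6.28,40)
    for y in(19.6,-19.6): pl([(23.4+3*np.cos(t),y+3*np.sin(t),28) for t in a],(255,0,255))
    for xx in(-52,): pl([(xx+27.5*np.cos(t),27.5*np.sin(t),25) for t in a],(255,0,0))
    cv2.imwrite(fn+'.png',im)
ov('scene',(300,185,420,260),6,'pics/ovs')
ov('side',(205,235,310,325),6,'pics/ovd')
ov('wrist',(80,235,220,385),4,'pics/ovw')
for n,uv in [('scene',(325,178)),('side',(393,325))]: print('lamp base',plane(C[n],*uv,0))
E
```

```text
[ 518.79590071 -121.36766688    1.45265277]
('scene', 'channel_mouth') [1.2 2.8]
('scene', 'seat') [-0.4  0.3]
('scene', 'clip_side_pin') [1.1 1.1]
('scene', 'far_side_pin') [-3.7  2.2]
('side', 'channel_mouth') [-1.9  0.1]
('side', 'seat') [0.1 0.2]
('side', 'far_side_pin') [3.3 1.2]
('side', 'bar_mid') [ 0.6 -0.8]
('side', 'jaw_pad') [1.2 0.4]
('scene', 'bar_mid') [1.  1.4]
('scene', 'jaw_pad') [ 0.2 -0.6]
('wrist', 'channel_mouth') [1.8 2.5]
('wrist', 'seat') [-0.7 -2.1]
('wrist', 'clip_side_pin') [0.9 2.9]
('wrist', 'far_side_pin') [-0.8 -2.5]
lamp base [ 730.28555643 -283.06823408    0.        ]
lamp base [ 722.83042315 -260.41288441    0.        ]
```

View pics/ovd.png

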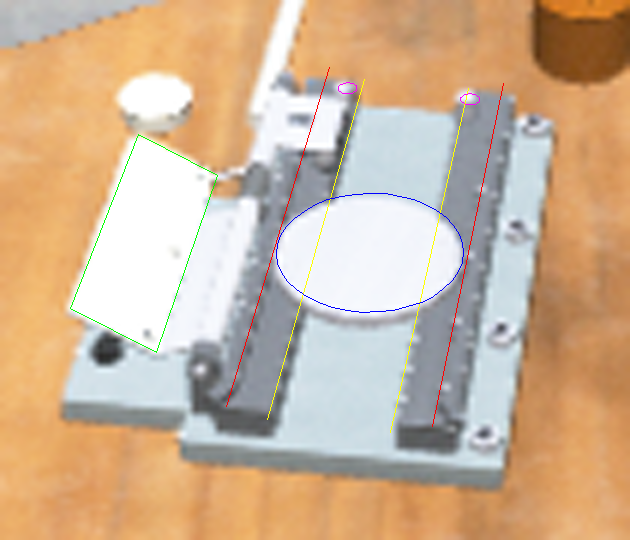

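View pics/ovs.png

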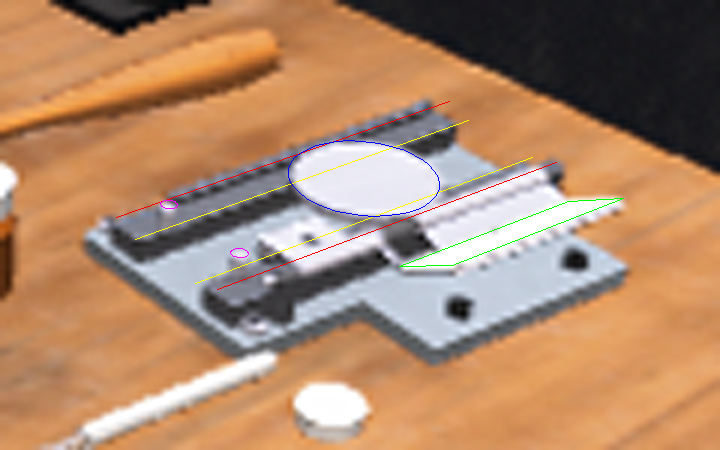

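View pics/ovw.png

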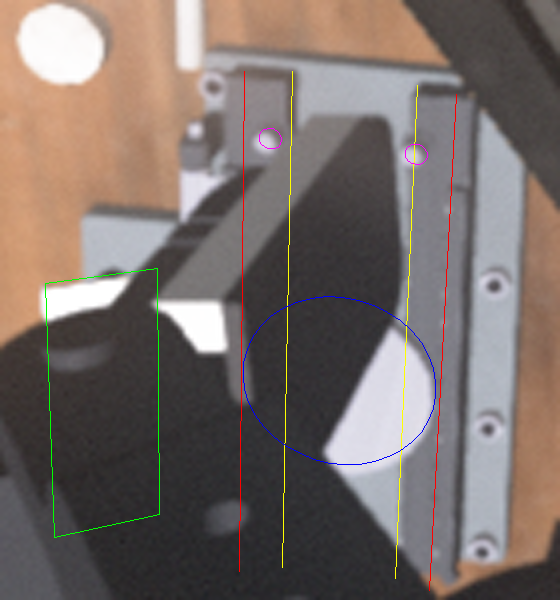

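```bash
python3 - <<'E'
from h import *
st=status.state(); C={n:cam(n,st) for n in ['scene','side','wrist']}
def pl(n,a,b):
    f,cx,cy,T=C[n]; r=[T[:3,:3]@np.array([(u-cx)/f,(v-cy)/f,1]) for u,v in(a,b)]
    m=np.cross(*r); m/=np.linalg.norm(m); return m,m@T[:3,3]
pls={'scene':pl('scene',(155,72),(315,158)),'side':pl('side',(293,20),(402,295)),'wrist':pl('wrist',(105,0),(290,330))}
import itertools
for a,b in itertools.combinations(pls,2):
    (m1,d1),(m2,d2)=pls[a],pls[b]
    for z in(50,100,200,300,400):
        print(a,b,z,np.linalg.solve([m1,m2,[0,0,1]],[d1,d2,z]).round(0)[:2])
E
python3 - <<'E'
import cv2
for n,b in(('scene',(100,20,360,200)),('side',(210,0,450,350))):
    im=cv2.imread(f'pics/{n}0.png');x0,y0,x1,y1=b
    k=3 if n=='scene' else 1.7
    cv2.imwrite(f'pics/z{n}.png',cv2.resize(im[y0:y1,x0:x1],None,fx=k,fy=k,interpolation=2))
E
```

```text
scene side 50 [ 735. -271.]
scene side 100 [ 708. -193.]
scene side 200 [653. -37.]
scene side 300 [599. 120.]
scene side 400 [544. 276.]
scene wrist 50 [ 711. -268.]
scene wrist 100 [ 689. -191.]
scene wrist 200 [644. -36.]
scene wrist 300 [600. 119.]
scene wrist 400 [555. 274.]
side wrist 50 [ 738. -323.]
side wrist 100 [ 710. -234.]
side wrist 200 [654. -55.]
side wrist 300 [598. 123.]
side wrist 400 [542. 301.]
```

View pics/zscene.png

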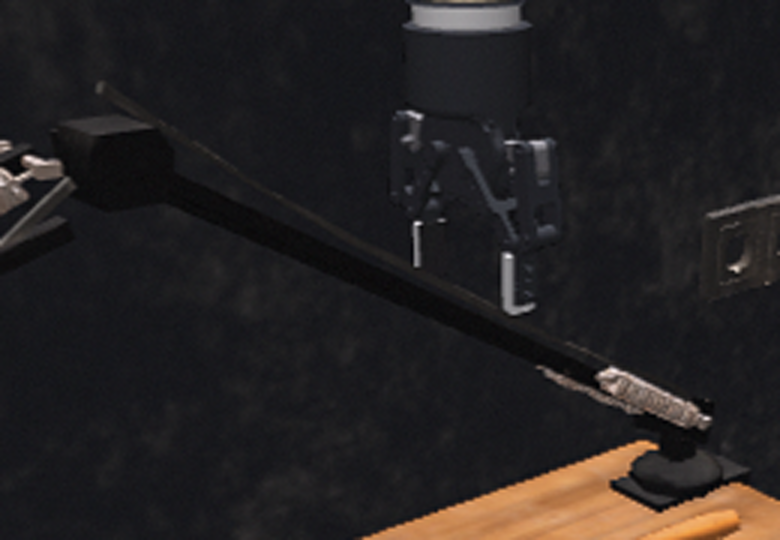

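View pics/zside.png

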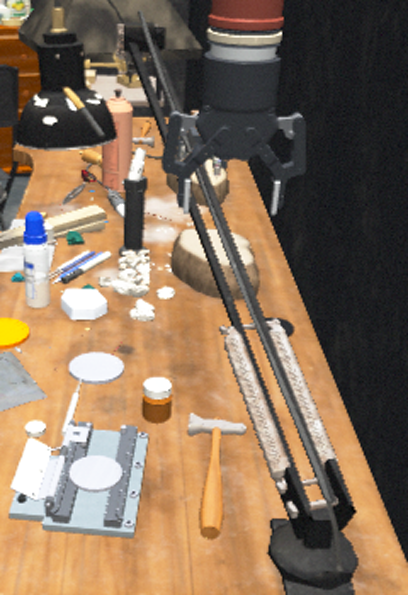

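Emit:
{"api": "send_rows", "payload": {
  "deltas": [
    {"xyz":[0,0,-30]},
    {"xyz":[0,0,-60]},
    {"xyz":[0,0,-90]},
    {"xyz":[0,-50,-90]},
    {"xyz":[0,-100,-90]},
    {"xyz":[-50,-150,-90],"spin":0.05},
    {"xyz":[-100,-160,-90],"spin":0.1},
    {"xyz":[-150,-160,-90],"spin":0.1}
  ],
  "jaw": 0.57
}}

```text
schema error: expected keys xyz, spin
```

Emit:
{"api": "send_rows", "payload": {
  "deltas": [
    {"xyz":[-25,0,40]},
    {"xyz":[-50,0,80]},
    {"xyz":[-60,0,110]},
    {"xyz":[-60,0,110]}
  ]
}}

```text
schema error: expected keys xyz, spin
```

```bash
python3 - <<'E'
from h import *
st=status.state(); im=eyes.capture('wrist'); c=cam('wrist',st)
np.save('st1.npy',st,allow_pickle=True); cv2.imwrite('pics/w1.png',im[:,:,::-1]); print(st)
E
```

```text
{'time_s': 2.25, 'q': array([-0.02650241,  0.61488226, -0.01258454,  1.4233682 ,  0.00810034,
        1.10339176, -0.04040011]), 'dq': array([-1.26561626e-03, -6.31166467e-04, -8.84971222e-05,  5.64559334e-04,
        2.09217504e-03,  1.26850362e-03,  1.69417488e-03]), 'joint_torque': array([ 2.20793470e-05, -4.69098973e+01,  2.59093065e-01, -1.71339673e+01,
        1.00805762e-02,  1.72995398e-03,  1.37963821e-05]), 'ee_pos': array([6.49989497e+02, 1.71326332e-02, 2.31319354e+02]), 'tcp_rot': array([-3.14159256e+00, -2.79480873e-05,  1.57082822e+00]), 'contact_force': array([ 0.42696804, -0.10612924,  0.38097681]), 'moment': array([-0.00234538, -0.02426146, -0.03222211]), 'opening': 85.23328209823084}
```

View pics/w1.png

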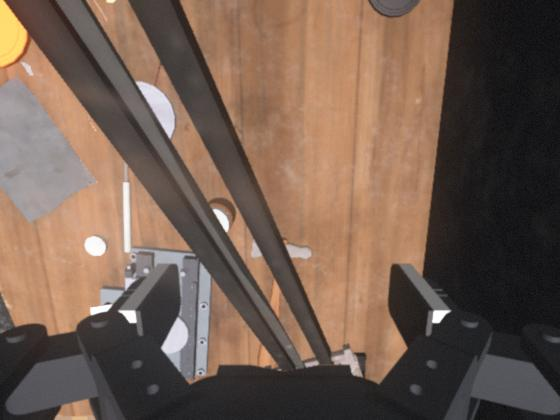

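Emit:
{"api": "send_rows", "payload": {
  "deltas": [
    {"xyz":[0,0,-30],"spin":0},
    {"xyz":[0,0,-60],"spin":0},
    {"xyz":[0,0,-90],"spin":0},
    {"xyz":[0,-50,-90],"spin":0},
    {"xyz":[0,-100,-90],"spin":0},
    {"xyz":[-50,-150,-90],"spin":0.05},
    {"xyz":[-100,-160,-90],"spin":0.1},
    {"xyz":[-150,-160,-90],"spin":0.1}
  ],
  "jaw": 0.57
}}

```text
time_s: 3.3
ee_pos: [488.5, -151.7, 322.2]
tcp_rot: [3.141, 0.0, 1.47]
contact_force: [0.9, 0.5, 0.5]
opening: 48.7
```

Emit:
{"api": "send_rows", "payload": {
  "deltas": [
    {"xyz":[-25,0,40],"spin":0},
    {"xyz":[-50,0,80],"spin":0},
    {"xyz":[-60,0,110],"spin":0},
    {"xyz":[-60,0,110],"spin":0}
  ]
}}

```text
time_s: 3.8
ee_pos: [480.9, -211.8, 210.4]
tcp_rot: [-3.137, -0.001, 1.468]
contact_force: [-0.4, -0.3, -0.2]
opening: 48.9
```

```bash
python3 - <<'E'
from h import *
st=status.state(); im=eyes.capture('wrist'); c=cam('wrist',st)
np.save('st1.npy',st,allow_pickle=True); cv2.imwrite('pics/w1.png',im[:,:,::-1]); print(st)
E
```

```text
{'time_s': 3.8, 'q': array([ 0.32272117,  0.44764232,  0.07310251,  1.80985043, -0.03995811,
        0.88969033,  0.31120763]), 'dq': array([-0.02314488, -0.04687734, -0.02245613, -0.05876653, -0.00754361,
        0.01892351, -0.00501008]), 'joint_torque': array([  0.62541297, -35.77761054,   1.20796021, -14.34685886,
         0.06434639,  -0.11424024,   0.03793226]), 'ee_pos': array([ 480.878381  , -211.77427198,  210.38575281]), 'tcp_rot': array([-3.13744281e+00, -6.16029620e-04,  1.46806177e+00]), 'contact_force': array([-0.44814673, -0.33532206, -0.22428332]), 'moment': array([ 0.02890072,  0.01172658, -0.02188674]), 'opening': 48.889354839246174}
```

View pics/w1.png

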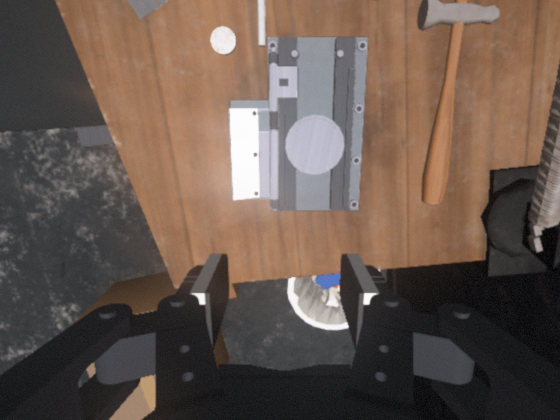

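```bash
cat > ov.py <<'E'
from h import *
def w(p,P):
    c,s=np.cos(p[2]),np.sin(p[2]); return np.array([p[0]+c*P[0]-s*P[1],p[1]+s*P[0]+c*P[1],P[2]])
def ovl(imf,c,p,box,sc,fn,xb=-52,th=0):
    im=cv2.imread(imf); x0,y0,x1,y1=box
    im=cv2.resize(im[y0:y1,x0:x1],None,fx=sc,fy=sc,interpolation=cv2.INTER_CUBIC)
    cv2.imwrite(fn+'_raw.png',im)
    def pl(pts,col,closed=True):
        q=((proj(c,[w(p,P) for P in pts])-[x0-.5,y0-.5])*sc).astype(int); cv2.polylines(im,[q],closed,col,1)
    for s in(-1,1):
        pl([(-119,s*28.4,23.5),(38,s*28.4,23.5)],(0,0,255),0);pl([(-119,s*17,20),(38,s*17,20)],(0,255,255),0)
    pl([(-104,52,24),(-22,52,24),(-22,76,37),(-104,76,37)],(0,255,0))
    a=np.linspace(0,6.28,40)
    for y in(19.6,-19.6): pl([(23.4+3*np.cos(t),y+3*np.sin(t),28) for t in a],(255,0,255))
    pl([(xb+27.5*np.cos(t),27.5*np.sin(t),25) for t in a],(255,0,0))
    cv2.imwrite(fn+'.png',im)
E
python3 - <<'E'
from ov import *
st=np.load('st1.npy',allow_pickle=True).item(); c=cam('wrist',st)
ovl('pics/w1.png',c,[518.8,-121.4,1.453],(220,25,380,220),3,'pics/ow1')
E
```

```text
(no output)
```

View pics/ow1_raw.png

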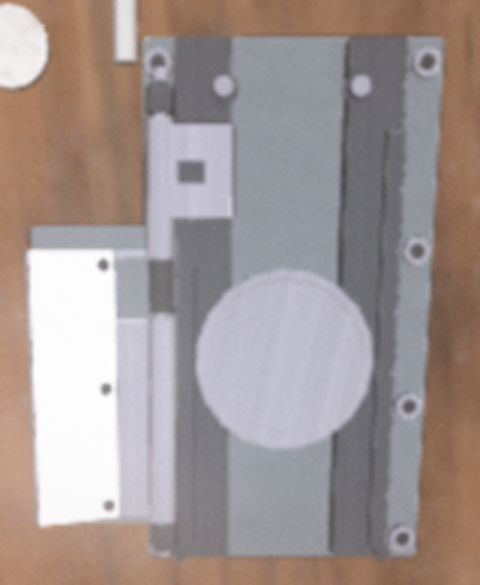

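View pics/ow1.png

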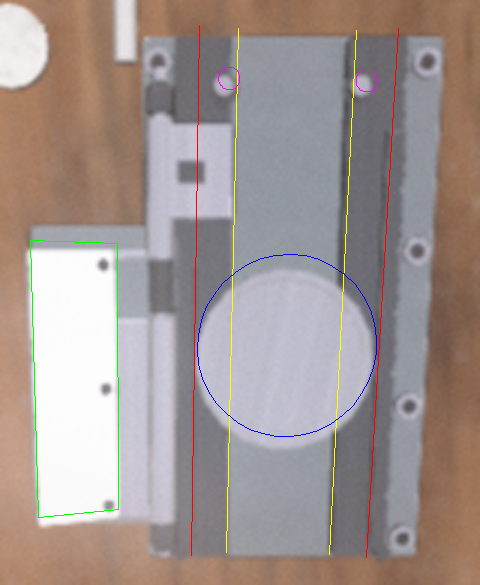

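```bash
cat > fit.py <<'E'
from ov import *
from scipy.optimize import least_squares
st=np.load('st1.npy',allow_pickle=True).item(); c=cam('wrist',st)
F=lambda u,v:np.array([u/3+220-.5+.17,v/3+25-.5+.17])
pts=[((23.4,19.6,28),224,85),((23.4,-19.6,28),361,85),((-22,52,24),117,250),((-104,52,24),119,517),((-104,76,37),40,525),((-22,76,37),28,250)]
lines=[(17,232,40),(17,228,555),(-17,345,40),(-17,331,553)]
def inv(p,P):
    d=np.array(P[:2])-p[:2]; cc,s=np.cos(p[2]),np.sin(p[2]); return np.array([cc*d[0]+s*d[1],-s*d[0]+cc*d[1]])
def res(p):
    r=[]
    for P,u,v in pts: r+=list(inv(p,plane(c,*F(u,v),P[2]))-P[:2])
    for y,u,v in lines: r.append(inv(p,plane(c,*F(u,v),20))[1]-y)
    return np.array(r)
r=least_squares(res,[518.8,-121.4,1.453],loss='soft_l1');p=r.x
if __name__=='__main__':
    print(p,res(p).round(1)); print('blank',inv(p,plane(c,*F(285,359),25)))
    for u in((197,359),(373,359),(285,270),(285,449)): print(inv(p,plane(c,*F(*u),25)))
    # tool-frame tip
    ovl('pics/w1.png',c,p,(220,25,380,220),3,'pics/ow2',xb=-56)
E
python3 fit.py
```

```text
[ 517.48412442 -122.75531799    1.46884995] [-0.  -0.2 -0.1 -0.1  0.2 -0.8 -0.3  0.3  0.2 -0.2  0.1 -0.  -0.  -0.
  1.3  0.1]
blank [-5.41114960e+01  4.13787212e-02]
[-54.08688921  27.14015741]
[-54.13608219 -27.03464088]
[-27.66735867   0.6243324 ]
[-82.0778691   -0.57513222]
```

View pics/ow2.png

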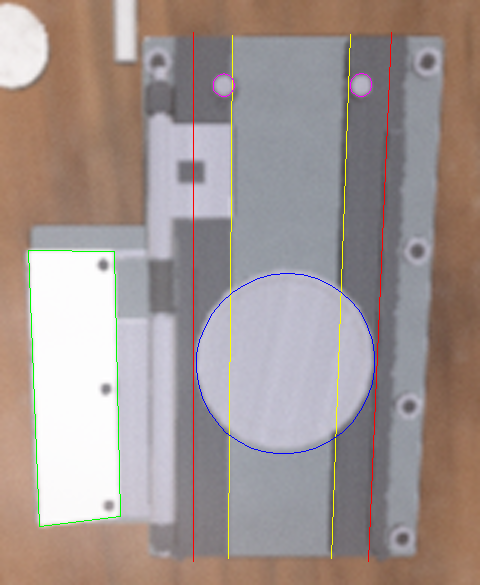

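Emit:
{"api": "send_rows", "payload": {
  "deltas": [
    {"xyz":[-7,-3.6,40],"spin":0},
    {"xyz":[-7,-3.6,80],"spin":0},
    {"xyz":[-7,-3.6,120],"spin":0},
    {"xyz":[-7,-3.6,145],"spin":0},
    {"xyz":[-7,-3.6,160],"spin":0},
    {"xyz":[-7,-3.6,165],"spin":0},
    {"xyz":[-7,-3.6,165],"spin":0}
  ]
}}

```text
time_s: 4.72
ee_pos: [479.0, -217.9, 47.9]
tcp_rot: [3.14, 0.0, 1.47]
contact_force: [0.4, 0.3, 0.9]
opening: 48.6
```

```bash
python3 - <<'E'
from fit import *
s=status.state(); print(s['ee_pos'],s['tcp_rot'],inv(p,s['ee_pos']),s['contact_force'],p)
for n in('wrist','side','scene'):
    im=eyes.capture(n)[:,:,::-1]
    if n=='wrist':
        im=im.copy(); cc=cam('wrist',s)
        np.save('st2.npy',s,allow_pickle=True)
    b={'wrist':(0,0,560,420),'side':(190,170,330,310),'scene':(290,150,430,260)}[n]; k={'wrist':1,'side':4,'scene':5}[n]
    cv2.imwrite(f'pics/{n}2.png',cv2.resize(im[b[1]:b[3],b[0]:b[2]],None,fx=k,fy=k,interpolation=2))
E
```

```text
[ 479.0194946  -217.93905132   47.92605105] [3.13998125e+00 2.01783976e-04 1.47001700e+00] [-98.6040485   28.57679634] [0.41334147 0.27708189 0.93335488] [ 517.4825946  -122.75511566    1.46885254]
```

View pics/wrist2.png

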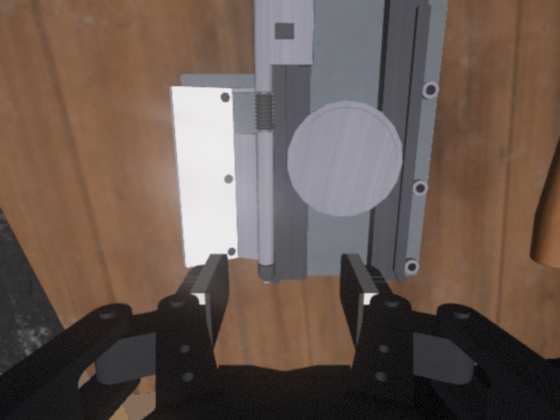

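View pics/side2.png

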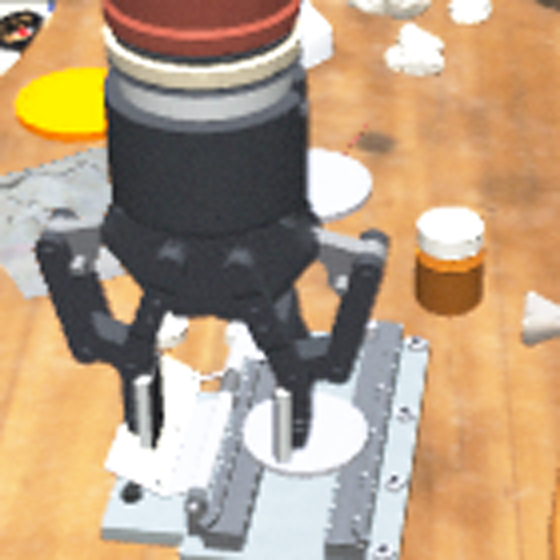

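View pics/scene2.png

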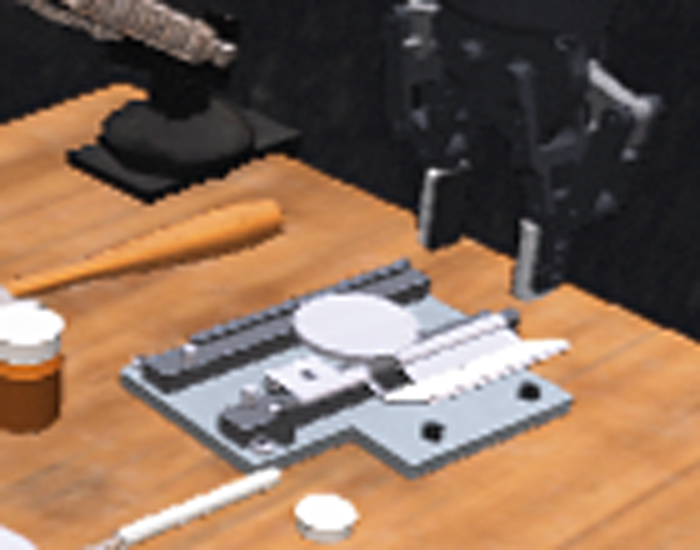

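Emit:
{"api": "send_rows", "payload": {
  "deltas": [
    {"xyz":[0,-2.4,2],"spin":0},
    {"xyz":[0,-2.4,6],"spin":0},
    {"xyz":[0,-2.4,12],"spin":0},
    {"xyz":[0,-2.4,18],"spin":0},
    {"xyz":[0,-2.4,22],"spin":0},
    {"xyz":[0,-2.4,22],"spin":0}
  ],
  "jaw": 0.63
}}

```text
time_s: 5.62
ee_pos: [477.0, -218.0, 26.1]
tcp_rot: [3.139, 0.0, 1.47]
contact_force: [0.3, -0.4, 2.7]
opening: 53.9
```

```bash
cat > look.py <<'E'
from fit import *
import sys
s=status.state(); print(s['time_s'],s['ee_pos'].round(1),s['tcp_rot'].round(3),inv(p,s['ee_pos']).round(1),s['contact_force'].round(1),s['opening'])
for n in sys.argv[2:]:
    im=eyes.capture(n)[:,:,::-1]
    b={'wrist':(0,0,560,420),'side':(190,200,310,320),'scene':(300,150,430,260)}[n]; k={'wrist':1,'side':5,'scene':5}[n]
    cv2.imwrite(f'pics/{n}{sys.argv[1]}.png',cv2.resize(im[b[1]:b[3],b[0]:b[2]],None,fx=k,fy=k,interpolation=2))
E
python3 look.py 3 wrist scene
```

```text
5.625 [ 477.  -218.    26.1] [3.139 0.    1.47 ] [-98.9  30.6] [ 0.3 -0.4  2.7] 53.86619195908055
```

View pics/wrist3.png

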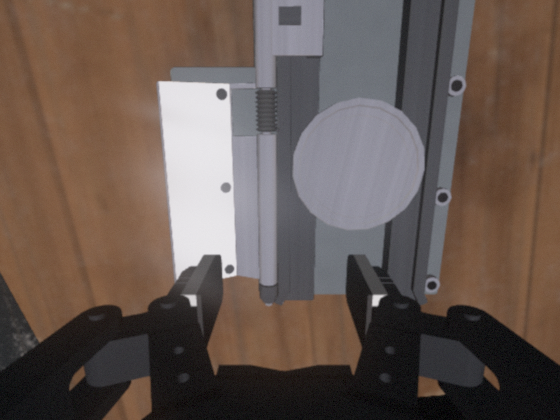

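View pics/scene3.png

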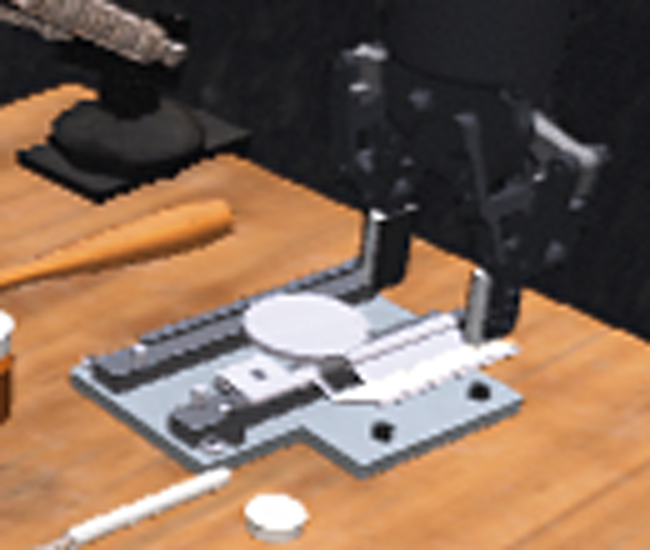

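Emit:
{"api": "send_rows", "payload": {
  "deltas": [
    {"xyz":[0,0,3],"spin":0},
    {"xyz":[0,0,6],"spin":0},
    {"xyz":[0,0,8],"spin":0},
    {"xyz":[0,0,10],"spin":0},
    {"xyz":[0,0,10],"spin":0}
  ]
}}

```text
time_s: 6.35
ee_pos: [478.5, -218.2, 16.9]
tcp_rot: [3.136, 0.001, 1.47]
contact_force: [1.3, -0.3, 7.4]
opening: 53.9
```

```bash
python3 look.py 4 wrist scene side
```

```text
6.35 [ 478.5 -218.2   16.9] [3.136e+00 1.000e-03 1.470e+00] [-99.  29.] [ 1.3 -0.3  7.4] 53.90233376890027
```

View pics/wrist4.png

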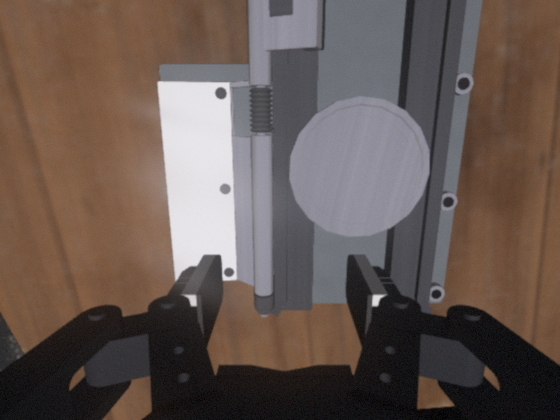

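View pics/scene4.png

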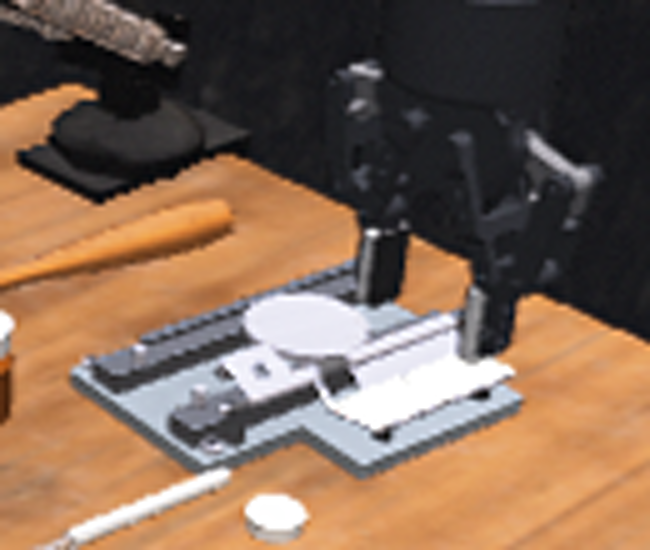

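View pics/side4.png

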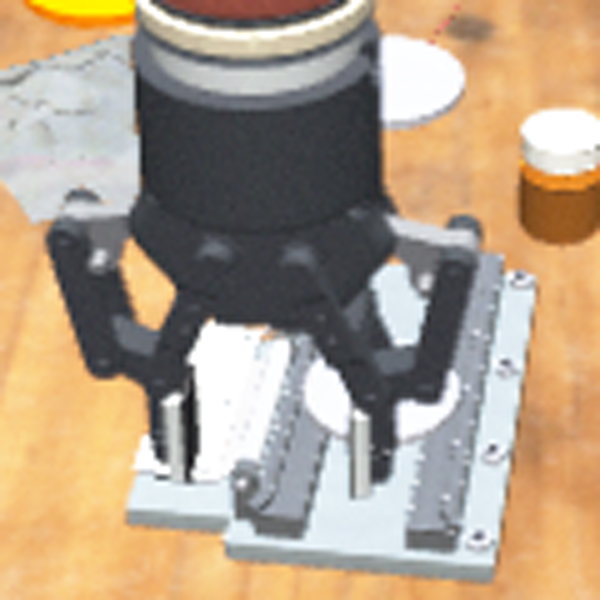

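Emit:
{"api": "send_rows", "payload": {
  "deltas": [
    {"xyz":[0,-1.5,2.5],"spin":0},
    {"xyz":[0,-1.5,5],"spin":0},
    {"xyz":[0,-1.5,5],"spin":0},
    {"xyz":[0,-1.5,5],"spin":0}
  ]
}}

```text
time_s: 7.0
ee_pos: [479.6, -218.4, 14.1]
tcp_rot: [3.13, 0.002, 1.47]
contact_force: [0.2, 1.1, 16.9]
opening: 53.9
```

```bash
python3 look.py 5 scene wrist
```

```text
7.0 [ 479.6 -218.4   14.1] [3.13e+00 2.00e-03 1.47e+00] [-99.  28.] [ 0.2  1.1 16.9] 53.882894952272245
```

View pics/scene5.png

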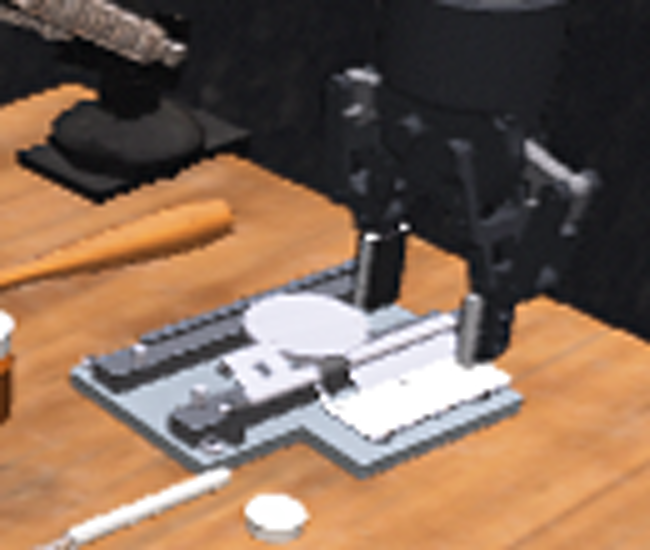

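View pics/wrist5.png

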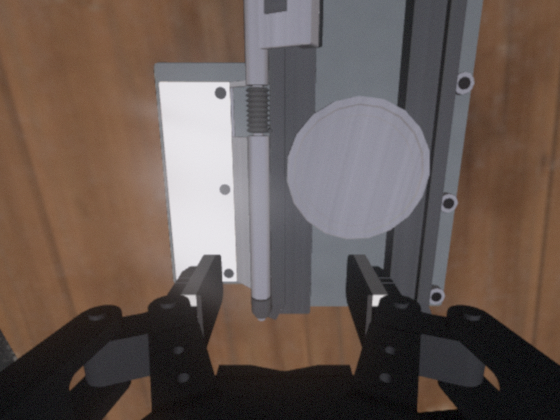

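Emit:
{"api": "send_rows", "payload": {
  "deltas": [
    {"xyz":[3,-1.5,1.5],"spin":0},
    {"xyz":[6,-3,1.5],"spin":0},
    {"xyz":[9,-3,1.5],"spin":0},
    {"xyz":[12,-3,1.5],"spin":0},
    {"xyz":[15,-3,1.5],"spin":0},
    {"xyz":[18,-3,1.5],"spin":0},
    {"xyz":[18,-3,1.5],"spin":0}
  ]
}}

```text
time_s: 7.98
ee_pos: [479.8, -203.3, 14.4]
tcp_rot: [3.126, 0.006, 1.469]
contact_force: [-0.5, -3.8, 15.1]
opening: 53.8
```

```bash
python3 look.py 6 scene wrist
```

```text
7.975 [ 479.8 -203.3   14.4] [3.126 0.006 1.469] [-84.   29.3] [-0.5 -3.8 15.1] 53.83153871326516
```

View pics/scene6.png

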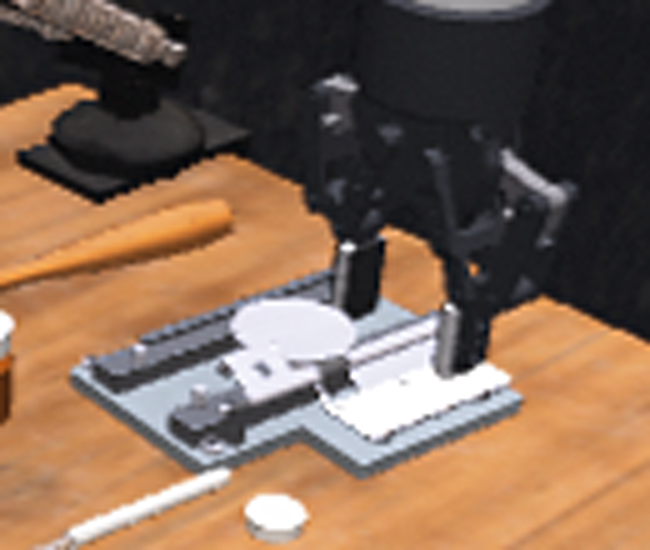

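View pics/wrist6.png

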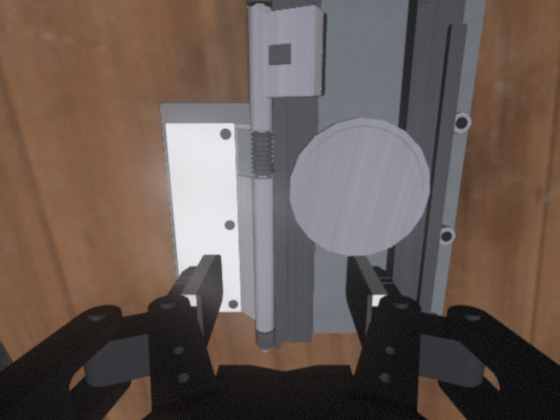

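Emit:
{"api": "send_rows", "payload": {
  "deltas": [
    {"xyz":[4,-2,1.6],"spin":0},
    {"xyz":[8,-2,1.6],"spin":0},
    {"xyz":[12,-2,1.6],"spin":0},
    {"xyz":[16,-2,1.6],"spin":0},
    {"xyz":[20,-2,1.6],"spin":0},
    {"xyz":[24,-2,1.6],"spin":0},
    {"xyz":[28,-2,1.6],"spin":0},
    {"xyz":[32,-2,1.6],"spin":0}
  ]
}}

```text
time_s: 9.07
ee_pos: [482.6, -175.1, 14.6]
tcp_rot: [3.12, 0.011, 1.467]
contact_force: [-0.5, -4.7, 15.8]
opening: 53.9
```

```bash
python3 look.py 7 scene wrist
```

```text
9.075 [ 482.6 -175.1   14.6] [3.12  0.011 1.467] [-55.7  29.4] [-0.5 -4.7 15.8] 53.885236661184706
```

View pics/scene7.png

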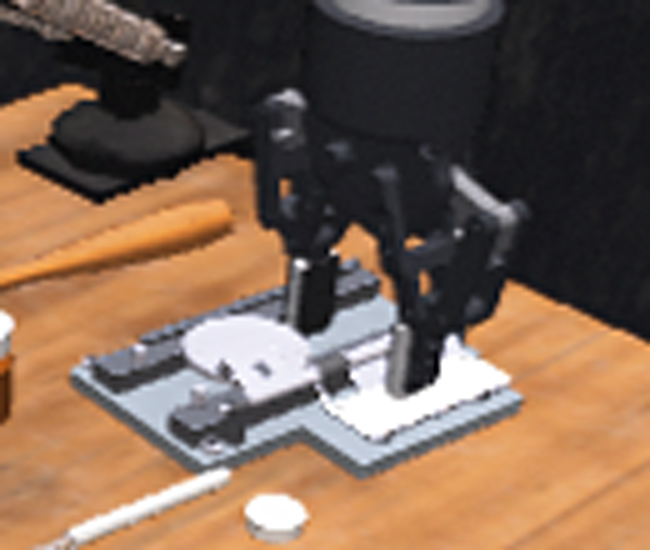

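View pics/wrist7.png

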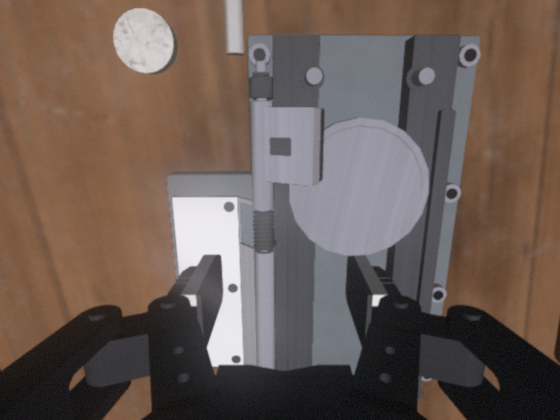

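Emit:
{"api": "send_rows", "payload": {
  "deltas": [
    {"xyz":[5,-2,1.6],"spin":0},
    {"xyz":[9,-2,1.6],"spin":0},
    {"xyz":[12,-2,1.6],"spin":0},
    {"xyz":[15,-2,1.6],"spin":0},
    {"xyz":[18,-2,1.6],"spin":0},
    {"xyz":[20,-2,1.6],"spin":0},
    {"xyz":[22,-2,1.6],"spin":0},
    {"xyz":[22,-2,1.6],"spin":0}
  ]
}}

```text
time_s: 10.18
ee_pos: [484.6, -156.5, 14.8]
tcp_rot: [3.115, 0.015, 1.464]
contact_force: [0.3, -5.4, 16.3]
opening: 53.9
```

```bash
python3 look.py 8 scene wrist
```

```text
10.175 [ 484.6 -156.5   14.8] [3.115 0.015 1.464] [-36.9  29.3] [ 0.3 -5.4 16.3] 53.90943183821506
```

View pics/scene8.png

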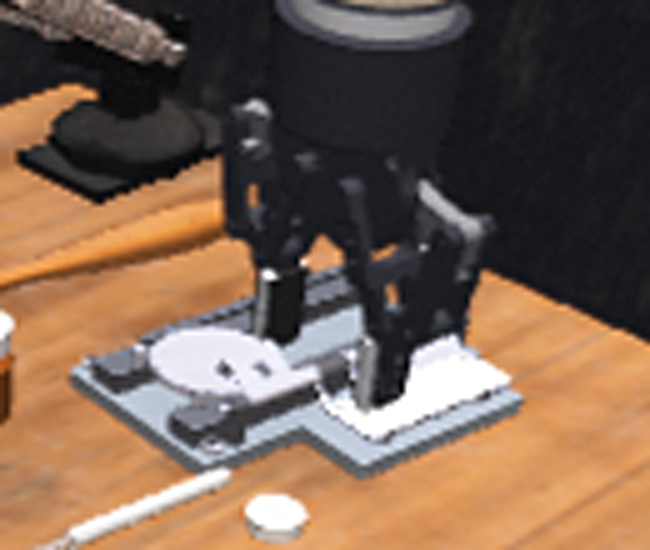

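View pics/wrist8.png

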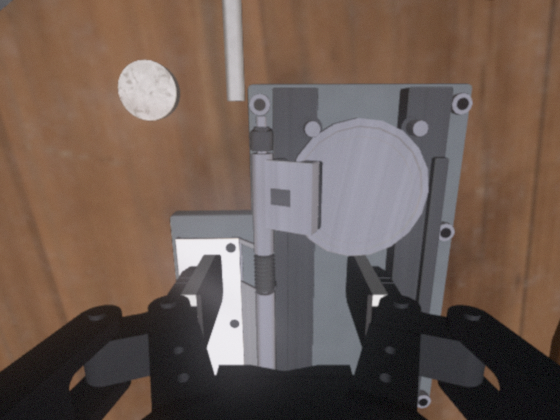

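Emit:
{"api": "send_rows", "payload": {
  "deltas": [
    {"xyz":[4,-2,1.6],"spin":0},
    {"xyz":[6,-2,1.6],"spin":0},
    {"xyz":[8,-2,1.6],"spin":0},
    {"xyz":[8,-2,1.6],"spin":0},
    {"xyz":[8,-2,1.6],"spin":0}
  ]
}}

```text
time_s: 10.9
ee_pos: [485.2, -155.6, 15.1]
tcp_rot: [3.107, 0.023, 1.456]
contact_force: [-0.8, -9.9, 14.2]
opening: 53.9
```

```bash
python3 look.py 9 scene wrist
python3 - <<'E'
import cv2
for i in (8,9):
    im=cv2.imread(f'pics/wrist{i}.png'); cv2.imwrite(f'pics/wz{i}.png',cv2.resize(im[80:270,240:470],None,fx=3,fy=3,interpolation=2))
E
```

```text
10.9 [ 485.2 -155.6   15.1] [3.107 0.023 1.456] [-35.9  28.7] [-0.8 -9.9 14.2] 53.9149199004749
```

View pics/wz8.png

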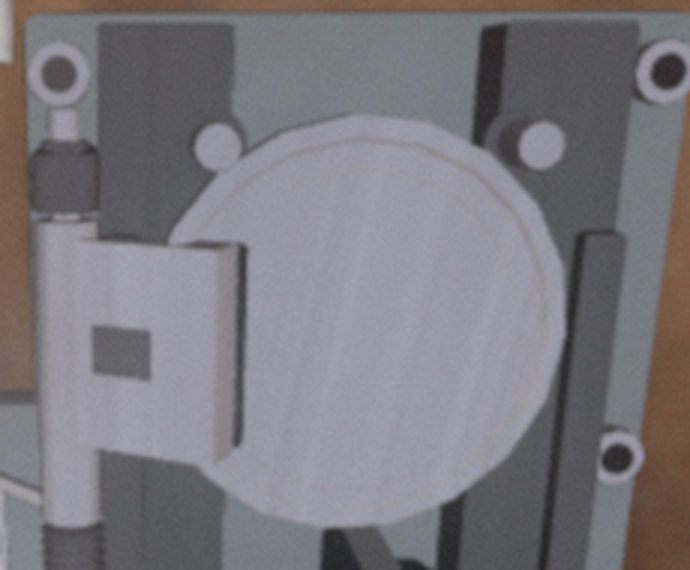

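View pics/wz9.png

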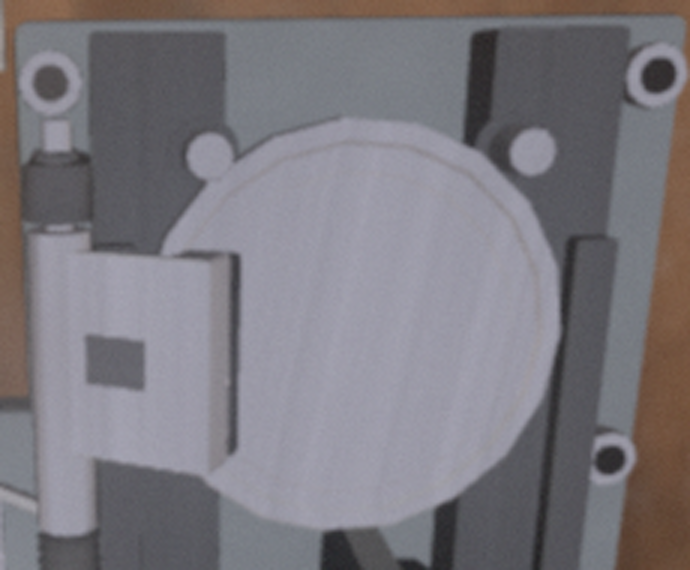

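```bash
python3 - <<'E'
from fit import *
s=status.state(); cc=cam('wrist',s)
G=lambda u,v:(u/3+240-.33,v/3+80-.33)
a=plane(cc,*G(210,156),28);b=plane(cc,*G(532,152),28)
print(inv(p,a),inv(p,b),np.linalg.norm(a-b))
pts=[(345,118),(405,128),(520,200),(557,290),(555,345),(520,430),(440,505),(350,528),(280,515),(175,235)]
Q=np.array([plane(cc,*G(*q),25)[:2] for q in pts])
r=least_squares(lambda x:np.hypot(*(Q-x[:2]).T)-27.5,Q.mean(0)); print(inv(p,r.x),r.fun.round(1))
# relative to pins
mid=(a+b)[:2]/2; ey=(a-b)[:2]/np.linalg.norm((a-b)[:2]); ex=np.array([ey[1],-ey[0]])
print('rel pins', 23.4+(r.x-mid)@ex,(r.x-mid)@ey)
E
```

```text
[23.7563476  19.36422482] [ 23.65802663 -19.54477893] 38.90912797474476
[0.47336    0.89456932] [-0.1 -0.8 -0.6 -0.3 -0.3 -0.4 -0.  -0.5 -1.4 -1.3]
rel pins 0.16375842010423014 0.9261327840384294
```

Emit:
{"api": "send_rows", "payload": {
  "deltas": [
    {"xyz":[-2,-1,1.5],"spin":0},
    {"xyz":[-4,-1,1.5],"spin":0},
    {"xyz":[-7,-1,1.5],"spin":0},
    {"xyz":[-7,-1,1.5],"spin":0}
  ]
}}

```text
time_s: 11.5
ee_pos: [484.7, -161.2, 15.2]
tcp_rot: [3.105, 0.022, 1.457]
contact_force: [0.4, 2.9, 16.0]
opening: 53.7
```

```bash
python3 look.py 10 wrist
python3 - <<'E'
import cv2
for i in (10,):
    im=cv2.imread(f'pics/wrist{i}.png'); cv2.imwrite(f'pics/wz{i}.png',cv2.resize(im[60:280,230:470],None,fx=2.7,fy=2.7,interpolation=2))
E
```

```text
11.5 [ 484.7 -161.2   15.2] [3.105 0.022 1.457] [-41.6  28.7] [ 0.4  2.9 16. ] 53.712290524953254
```

View pics/wz10.png

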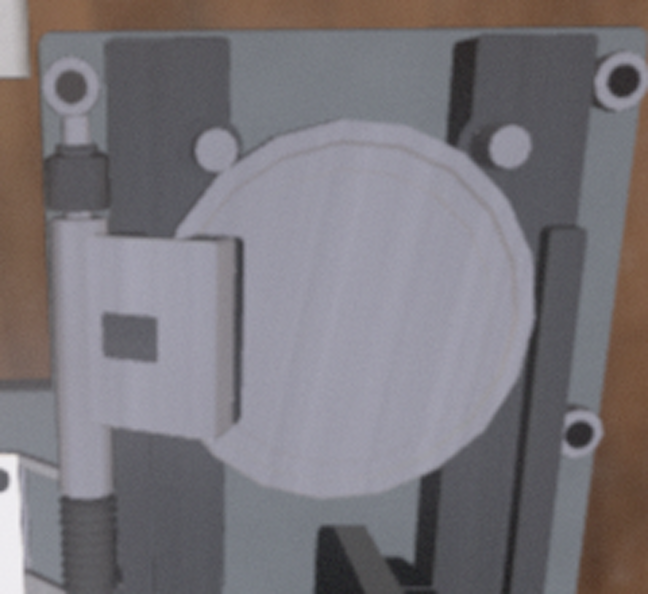

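Emit:
{"api": "send_rows", "payload": {
  "deltas": [
    {"xyz":[0,0,-2],"spin":0},
    {"xyz":[0,0,-5],"spin":0},
    {"xyz":[0,0,-9],"spin":0},
    {"xyz":[0,0,-14],"spin":0},
    {"xyz":[0,0,-22],"spin":0},
    {"xyz":[0,0,-40],"spin":0},
    {"xyz":[0,0,-65],"spin":0},
    {"xyz":[0,0,-90],"spin":0}
  ]
}}

```text
time_s: 12.55
ee_pos: [481.3, -158.8, 105.9]
tcp_rot: [3.106, 0.022, 1.457]
contact_force: [-0.0, 0.5, -0.4]
opening: 54.0
```

Emit:
{"api": "send_rows", "payload": {
  "deltas": [
    {"xyz":[-15,0,-20],"spin":0},
    {"xyz":[-30,0,-40],"spin":0},
    {"xyz":[-30,0,-40],"spin":0}
  ]
}}

```text
time_s: 12.92
ee_pos: [477.1, -189.2, 147.9]
tcp_rot: [3.102, 0.023, 1.455]
contact_force: [0.7, 0.9, -0.2]
opening: 54.0
```

```bash
python3 look.py 11 scene wrist side
python3 - <<'E'
import cv2
im=cv2.imread('pics/wrist11.png'); cv2.imwrite('pics/wz11.png',cv2.resize(im[0:240,180:420],None,fx=2.5,fy=2.5,interpolation=2))
E
```

```text
12.925 [ 477.1 -189.2  147.9] [3.102 0.023 1.455] [-70.2  33.4] [ 0.7  0.9 -0.2] 54.00416672974501
```

View pics/wz11.png

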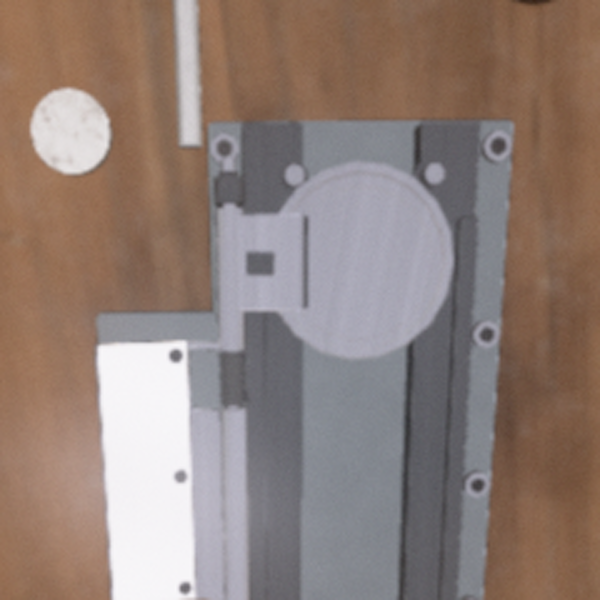

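View pics/scene11.png

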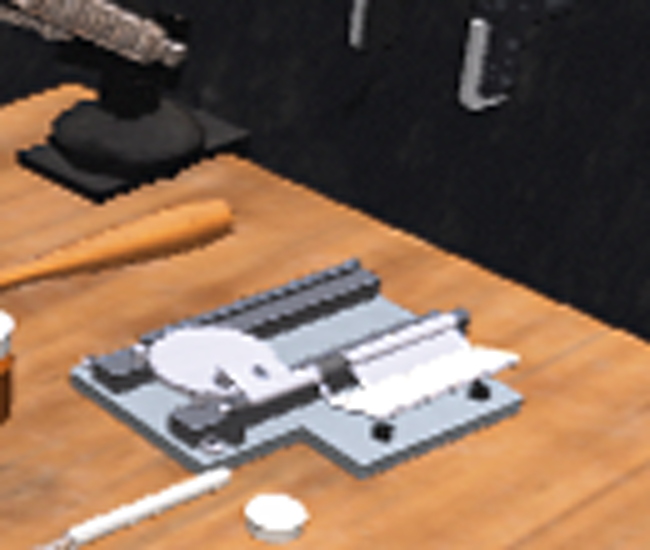

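View pics/side11.png

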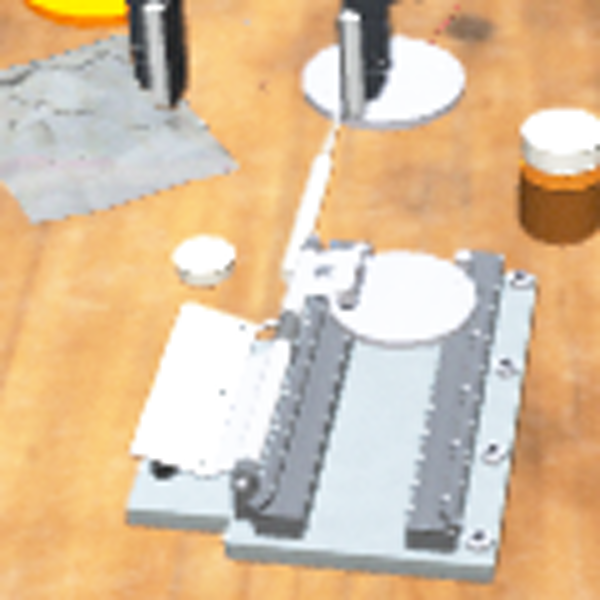

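```bash
python3 - <<'E'
from fit import *
s=status.state(); cc=cam('wrist',s)
G=lambda u,v:(u/2.5+180-.3,v/2.5-.3)
a=plane(cc,*G(294,174),28);b=plane(cc,*G(435,174),28)
Q=np.array([plane(cc,*G(*q),25)[:2] for q in [(360,162),(454,260),(424,332),(358,358),(300,336),(425,188)]])
r=least_squares(lambda x:np.hypot(*(Q-x[:2]).T)-27.5,Q.mean(0))
mid=(a+b)[:2]/2; ey=(a-b)[:2]/np.linalg.norm((a-b)[:2]); ex=np.array([ey[1],-ey[0]])
print('rel pins', 23.4+(r.x-mid)@ex,(r.x-mid)@ey,r.fun.round(1),inv(p,r.x))
E
```

```text
rel pins -0.1346683349031501 0.21897547500301953 [-0.6 -0.3  0.2 -0.5 -0.8 -0.6] [1.18694691 1.63134434]
```

Relative to the pins, the blank's centre is within 0.3 mm of the seat. The clip is resting on it and the robot is clear, so I'm handing in.

```bash
python3 -c "
from workcell import arm
print(arm.hand_in())"
```

```text
the job is handed in; nothing more can be done
None
```

I loaded the blank, clamped it in the fixture and handed the job in at about 13 s. No verdict came back.

**What I did:** I lined the gripper up with the channel and pressed the thumb bar down onto its stops with one fingertip, at about 15 N. With the other fingertip I pushed the blank along the channel until it stopped against the pins, where the push force rose from 5 to 10 N. I then backed that fingertip off the blank with the jaw still open, let the clip down onto the blank and withdrew.

**Last checks:**
- **Position:** in the final wrist picture, measured against the pins, the blank's centre is about 0.3 mm from the seat. Measured against the fixture pose from my first fit, it is about 2 mm off. I trust the pin measurement more, because the tool had tilted about 0.04 rad by then.
- **Clip:** the jaw is resting on the blank and the thumb bar stands partly raised. I judged this from the pictures only; I could not measure the clip angle or the clamping force.
- **Surroundings:** the scriber, jar, plaster disc and hammer look unmoved in the pictures. The gripper is about 120 mm above the fixture with no contact force beyond sensor noise.

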